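# Free the specimen carrier from the guarded pot and hang it up

## Task

Take the specimen carrier out of the metal pot: lift it by its black bar grip until its foot catches under the sprung guard inside, then, keeping a light upward pull, turn it anticlockwise (seen from above) until you feel the foot slip through the guard's opening, and draw it out. Hang it on the steel rack, about midway along the two rails, stem and foot between the rails and the cap lying flat on both, then let go; do not drop it, and leave the other things on the bench where they are.

Things in the scene. Friction and masses are not known exactly. Their poses are not given: they have to be found in the camera images.
- carrier_grip (a point): Centre of the specimen carrier's black bar grip: 50 mm long (own x), 16 mm thick (own y), 44 mm high; z up. The carrier is one loose rigid piece of 0.21 to 0.39 kg: the grip stands on a round cap, under which a stem and a foot hang in the pot. From this point the cap's underside is 28 mm down, the foot's underside 118 mm down.
- carrier_cap (a point): Centre of the underside of the carrier's round aluminium cap, 114 mm across, 6 mm thick. At the start it lies on the pot's rim and hides the inside of the pot. Same axes as the grip. The round stem, 10 mm thick, runs down from here, on the grip's own upright axis.
- carrier_foot (a point): Point on the stem axis at the underside of the carrier's foot; axes as the grip. The foot is a flat bar that makes an L with the stem: 16 mm wide (own y), 7 mm thick, from 8 mm behind the stem axis to 46 mm ahead of it along own +x, so parallel to the bar grip.
- pot: Round aluminium pot fixed to the bench: 116 mm across outside, 104 mm inside, 100 mm high, inner floor 6 mm up. Origin at the centre of its underside, z up. The carrier starts centred in it to within 2 mm, its foot 10 mm above the bench.
- pot_guard (a point): Centre of the underside of the guard at rest, 40 mm above the bench (axes are the pot's, not the slot's). The guard is a steel disc, 6 mm thick, hidden in the pot; it cannot turn but rides up on a spring: 1.2 N starts it, 0.7 N more per mm, hard stop at 10 mm. The foot meets it after about 23 mm of lift; when the foot slips into its opening it drops and the pull vanishes.
- pot_rim (a point): Centre of the pot's mouth, level with its rim, 100 mm above the bench. The guard's only opening is a keyhole slot 24 mm wide from 13 mm behind the guard's centre out to the wall on one side; the foot passes only when pointing along it within about 5 degrees. The slot's angle is unknown: 20 to 80 degrees anticlockwise, from above, of where the foot points at the start.
- rack: Steel hanging rack fixed to the bench; origin at the centre of the underside of its white base (190 mm along own x, 100 mm wide, 6 mm thick), z up. Two level rails run along own x, each 170 mm long, 12 mm wide, 12 mm high, on 12 mm square posts that stand under the rails' ends only, 79 mm either side of the middle.
- rack_top (a point): Point midway along and between the rails, level with their tops, 120 mm above the bench; x along the rails, z up. The clear gap between the rails is 30 mm (15 mm either side). The carrier's foot goes down through the gap from above when it lies along the rails, pointing either way.
- mouse: Bystander: computer mouse, 100 x 58 x 32 mm, loose; origin at the centre of its underside.
- bottle: Bystander: amber bottle, 56 mm across, 105 mm high, loose; origin at the centre of its underside.
- slidebox: Bystander: grey slide box with a white blank label, 100 x 85 x 30 mm, loose; origin at the centre of its underside.

How it is judged:
On the way:
1. the carrier's foot is drawn up through the guard and clear of the pot's rim, above the pot (z of carrier_foot in the frame of pot above 0.101 m and horizontal distance between carrier_foot and pot below 0.12 m), for 0.05 s.
At the end, for the whole second after the job is handed in: The carrier hangs at rest on the rack: cap flat on both rails (height within 4 mm, tilt under 0.06 rad), stem between the rails within 14 mm of the centre line and 40 mm of the middle of their length, let go (z of carrier_foot in the frame of rack_top between -0.094 and -0.086 m and x of carrier_foot in the frame of rack_top between -0.04 and 0.04 m and y of carrier_foot in the frame of rack_top between -0.014 and 0.014 m and angle between carrier_grip's own z axis and vertical below 0.06 rad and linear speed of carrier below 0.02 m/s); the robot touches nothing.
It fails at once if the carrier is dropped (falling faster than 0.6 m/s, untouched by the fingers) (linear speed of carrier above 0.6 m/s and contact force between the fingers and carrier below 0.1 N).
It fails at once if the mouse is moved by more than 30 mm (distance of mouse from where it was at the start of the episode above 0.03 m).
It fails at once if the bottle is moved by more than 30 mm (distance of bottle from where it was at the start of the episode above 0.03 m).
It fails at once if the slide box is moved by more than 30 mm (distance of slidebox from where it was at the start of the episode above 0.03 m).
It also fails if it takes over 61 s, if anything falls off the work surface, if the arm or the gripper's body presses on something with over 40 N, if the wrist force passes 120 N, or if a joint passes its speed limit or range.

## Robot

A 6-joint arm with a two-finger parallel gripper is mounted at the origin on the work surface. World frame = base frame: x ahead of the robot, y to its left, z up, the work surface at z = 0. Lengths are in m, angles in rad, forces in N, time in s.
With the tool pointing down it reaches from about 0.275 to 0.85 m from the base axis. Payload 19 kg.
Tool frame: the origin (TCP) lies midway between the tips of the shut fingers; the grasp point (between the pads) lies 19 mm behind it (arm.grip_depth is the distance from the TCP to the grasp point, in m); z points along the fingers, y is the direction in which the jaws open and shut (so a half turn about z gives the same grasp; the last joint's range is limited). The gripper opens to 85 mm and grips with 20 to 120 N. Pads are 22 mm wide; open, the fingers measure 114 mm over their backs; the gripper's body (76 mm by 85 mm) begins 54 mm behind the grasp point. The pads swing forward as they close: fully open they stand 13 mm farther back than shut.
Start: joints at [-1.424, 0.15, 1.437, -0, 1.554, -0.134], TCP at [0.159, -0.552, 0.231] pointing down, gripper open.
Joint ranges: [-2.8, 2.8], [-0.68, 2.1], [0.12, 2.68], [-1.39, 4.53], [0.16, 2.79], [-2.81, 2.81]. Speed limits (rad/s): [1.89, 1.89, 2.22, 3.01, 3.01, 3.01].

## Interface

Orientations are given as [roll, pitch, yaw] about the fixed x, y, z axes, in that order (R = Rz(yaw) Ry(pitch) Rx(roll)).
In Python, from bench import arm gives the robot as it stands. The module is installed in compiled form; this text tells all that it offers.
- The arm moves only by the tool servo_tool, never from a script. Its argument "series" is text: rows parted by semicolons, each of 7 numbers parted by spaces: the turn, a rotation vector about the tool's x, y, z each as a share of 120 degrees, from -1 to 1, then the shift along the tool's x, y, z each as a share of 0.1 m, from -1 to 1, then the closure, from 0 (fully open) to 1 (shut). In form: ax ay az x y z hand; .... A call has 1 to 5 rows; each row shifts and turns the pose as measured when the row begins, along the tool's axes as they then stand; what a row does not reach is not made up. A row lasts 1/10 s, in which the tool goes at most 50 mm and 8.59 degrees, less where a joint would pass 70% of its speed; a pose out of reach is approached as far as the arm can. A call with a number of a shift or a turn outside -1 to 1 is refused whole. A call with a gripper value outside its range is refused whole. The fingers move at their own pace and stop on an object; "squeeze" is the grip in N (left out, the last holds). Time passes only in rows, so rows that do not move let the fingers close. It gives the time, the measured TCP pose, the force and the opening at its end, in the units of the state.
- arm.state(): the state, without advancing time (a new reading comes with each control period).
- arm.grab_frame(name): name is "scene" or "top" or "wrist"; returns a dict with "img" (384x512x3 uint8, red, green, blue), "z_map" (384x512 float32, m along the optical axis (not along the pixel's ray), 0 where there is no reading), "mtx" (3x3 intrinsics, pixels), "cam_to_world" (4x4, takes a point from camera to world coordinates); the wrist camera has in their place "T_tool_cam" (4x4, takes a point from camera to tool coordinates, whose origin is the TCP and whose axes are the flange's). Camera axes: x right, y up, looking along -z (the intrinsics and any distortion apply to the point x, -y, -z); pixel columns grow to the right and rows downward; lengths in m; the calibration is good to about 2 mm. A picture is of the moment at which its call begins: read the wrist's pose just before it.
- arm.sign_off(): hands the job in, once; it reports no verdict.
Trained networks look in a picture, given as the dict that the camera call returned (one of the last four; its "shot" number tells which), for a name from the list of things; names that differ only in an ending like _2 or _b are one class to them, and where a whole thing is asked for, a point or a joint stands for the part that bears it (a point fixed in the world has none). Each returns a list of dicts, best first, with "confidence" (0 to 1); they miss things now and then, are a little off and sometimes report something else, mostly with a low value. They report only what shows in the picture. A call takes as long as a camera call.
- arm.search_frame(picture, label): "bbox" ([left, top, right, bottom] in pixels, round what is visible of it).
- arm.silhouettes(picture, label): "pixels" (384x512 bool, what is visible of it) and "bbox" ([left, top, right, bottom] in pixels, round what is visible of it).
- arm.landmark_of(picture, label): "point" ([row, column] in pixels: a listed point, or the origin of a listed thing).
The state is a dict: "time": time; "joint_pos": joint angles; "qvel": joint speeds; "effort": joint torques, N m; "tcp_pos": TCP position; "ee_rot": TCP orientation; "force": force on the tool from outside, world axes, zero at the start; "ft_torque": the same for the moment, N m; "grip_width": opening from 0.0 (shut) to 1.0 (fully open).
Only numpy, scipy, OpenCV 4.12 (cv2) and the standard library are available. Lean on these libraries where they do the work, as an engineer would, in place of code of your own. Each camera call takes 0.05 s, during which the arm holds its last target.

## Working session

There is one attempt and no reset: what is moved stays moved. The work goes in short steps, Python scripts to look and compute and a tool call to move; the robot and the scene stay as the last step left them, time stands still between calls to the robot, and variables do not carry over. Pictures are saved under pics/ and viewed, and the job is handed in when it is done.

Besides the shell and the picture viewer there is one more tool, called after ">>>" by a JSON object that holds its "op" and its "data", one argument or row to a line. servo_tool: Moves the arm, as the interface text tells. Shift numbers are shares of 0.1 m and turn numbers shares of 120 degrees, none past 1 either way. Its arguments: {"type":"object","properties":{"series":{"type":"string"},"squeeze":{"type":"number"}},"required":["series"]}

```bash
mkdir -p pics; cat > h.py <<'E'
import numpy as np, cv2
from bench import arm
from scipy.spatial.transform import Rotation as R
def save(f,n): cv2.imwrite('pics/'+n+'.png', f['img'][:,:,::-1])
def T_of(f,s=None):
    if 'cam_to_world' in f: return np.array(f['cam_to_world'])
    T=np.eye(4);T[:3,:3]=R.from_euler('xyz',s['ee_rot']).as_matrix();T[:3,3]=s['tcp_pos'];return T@np.array(f['T_tool_cam'])
def cloud(f,s=None):
    z=f['z_map'];K=np.array(f['mtx']);v,u=np.mgrid[:z.shape[0],:z.shape[1]]
    x=(u-K[0,2])/K[0,0]*z;y=(v-K[1,2])/K[1,1]*z
    P=np.stack([x,-y,-z],-1);T=T_of(f,s)
    W=P@T[:3,:3].T+T[:3,3];W[z<=0]=np.nan;return W
E
python3 - <<'E'
from h import *
s=arm.state();print(s)
for n in ['scene','top']:
    f=arm.grab_frame(n);save(f,n+'0');W=cloud(f);np.savez('c_'+n,W=W,img=f['img'],**{k:f[k] for k in('mtx','cam_to_world')})
    for l in ['carrier_grip','carrier_cap','pot','rack','rack_top','mouse','bottle','slidebox']:
        m=arm.silhouettes(f,l)[:1];k=arm.landmark_of(f,l)[:1]
        o=[n,l]
        if m:
            p=W[m[0]['pixels']];o+=[round(m[0]['confidence'],2),m[0]['bbox'],np.nanmedian(p,0).round(4),np.nanpercentile(p,98,axis=0).round(3)]
        if k: o+=[k[0]['point'],round(k[0]['confidence'],2),W[int(k[0]['point'][0]),int(k[0]['point'][1])].round(4)]
        print(*o)
E
```

```text
{'time': 0.0, 'joint_pos': array([-1.42400017e+00,  1.50993997e-01,  1.43806484e+00,  2.39068346e-05,
        1.55382514e+00, -1.34021133e-01]), 'qvel': array([-9.36664793e-04, -1.12528680e-03, -8.29532502e-05,  9.22518334e-06,
       -3.94257400e-04,  7.03462449e-04]), 'effort': array([ 8.94488439e-04, -7.13051391e+01, -5.70866489e+01, -8.07740093e-05,
        8.74481775e-03, -1.55908771e-05]), 'tcp_pos': array([ 0.15929331, -0.55221607,  0.23065409]), 'ee_rot': array([-3.14031611e+00, -1.96234979e-04,  2.80816744e-01]), 'force': array([0.08964355, 0.33282853, 0.6297289 ]), 'ft_torque': array([ 0.00022524,  0.03450325, -0.02893617]), 'grip_width': 1.0002861579034636}
scene carrier_grip 0.86 [322.8, 250.8, 372.9, 297.9] [0.5584 0.1911 0.1064] [0.603 0.235 0.151] [265.2, 350.1] 0.77 [0.559  0.1889 0.151 ]
scene carrier_cap 0.96 [320.9, 248.4, 379.8, 302.5] [0.5582 0.1916 0.1063] [0.605 0.236 0.151] [274.3, 347.5] 0.8 [0.5582 0.1884 0.1123]
scene pot 0.57 [313.6, 274.4, 371.3, 321.3] [0.5965 0.2185 0.0576] [0.609 0.241 0.102] [292.5, 336.9] 0.74 [0.5992 0.2059 0.1036]
scene rack 0.78 [
[... 870 characters left out ...]
 0.1058]
top rack 0.56 [254.2, 181.4, 294.6, 258.7] [ 0.5439 -0.1881  0.0077] [ 0.632 -0.139  0.123] [219.4, 272.9] 0.74 [ 0.551  -0.1847  0.0083]
top rack_top 0.92 [252.0, 180.8, 295.1, 262.7] [ 0.5437 -0.1887  0.0076] [ 0.634 -0.138  0.123] [223.5, 277.5] 0.82 [ 0.5408 -0.1971  0.0078]
top mouse 0.89 [238.9, 131.3, 276.7, 160.8] [ 0.7342 -0.1464  0.0304] [ 0.767 -0.1    0.035] [146.1, 257.6] 0.76 [ 0.7309 -0.1487  0.0347]
top bottle 0.64 [162.4, 131.3, 189.9, 159.7] [0.7283 0.0422 0.0745] [0.757 0.072 0.107] [147.0, 179.4] 0.73 [0.7213 0.0364 0.0734]
top slidebox 0.96 [323.8, 209.2, 374.7, 256.8] [ 0.5121 -0.366   0.0308] [ 0.563 -0.319  0.034] [230.4, 344.5] 0.77 [ 0.5215 -0.3587  0.031 ]
```

View pics/scene0.png

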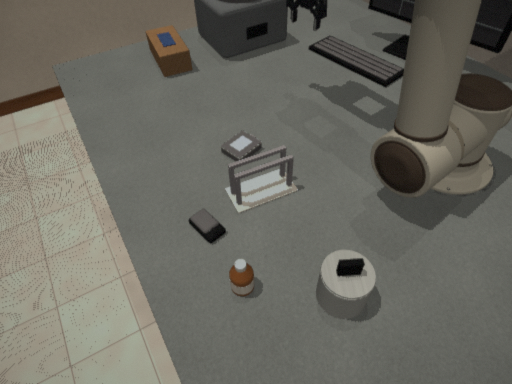

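View pics/top0.png

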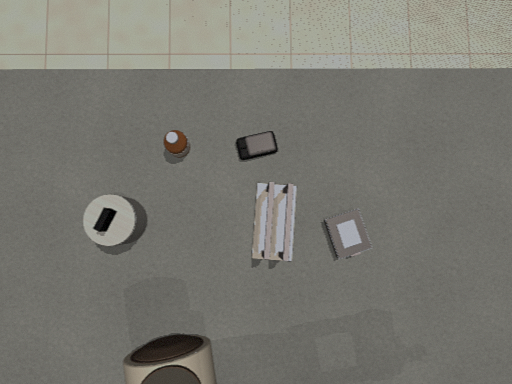

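```bash
python3 - <<'E'
import numpy as np,cv2
for n in ['scene','top']:
    W=np.load('c_'+n+'.npz')['W'].reshape(-1,3)
    def sel(c,r,z0,z1): return W[(np.hypot(W[:,0]-c[0],W[:,1]-c[1])<r)&(W[:,2]>z0)&(W[:,2]<z1)]
    g=sel((.556,.185),.08,.143,.158); print(n,'grip',len(g),np.median(g,0).round(4),[np.round(x,4) for x in cv2.minAreaRect((g[:,:2]*1000).astype(np.float32))])
    c=sel((.556,.185),.09,.098,.114); r=cv2.minEnclosingCircle((c[:,:2]*1000).astype(np.float32)); print('cap',len(c),r,np.median(c[:,2]), c[:,:2].min(0),c[:,:2].max(0))
    t=sel((.545,-.187),.13,.112,.13); print('rack',len(t),np.median(t[:,2]),cv2.minAreaRect((t[:,:2]*1000).astype(np.float32)), t[:,:2].mean(0))
    t=sel((.545,-.187),.125,.003,.012); print('base',len(t),cv2.minAreaRect((t[:,:2]*1000).astype(np.float32)))
E
```

```text
scene grip 205 [0.552  0.1848 0.1495] [array([551.3566, 183.8897]), array([16.8817, 49.8621]), np.float64(63.9867)]
cap 1780 ((551.4337158203125, 183.9423065185547), 58.1644287109375) 0.10593235094469089 [0.49455751 0.12616026] [0.60948069 0.24113468]
rack 648 0.11942480290462443 ((544.1383056640625, -190.7557373046875), (58.22123718261719, 169.89385986328125), 85.09832000732422) [ 0.54672686 -0.18844769]
base 1518 ((553.1053466796875, -188.17105102539062), (223.93174743652344, 233.62249755859375), 31.09765625)
top grip 204 [0.5527 0.1844 0.1504] [array([552.9792, 185.4696]), array([17.791 , 49.3974]), np.float64(64.4858)]
cap 1838 ((552.7821655273438, 184.96820068359375), 57.62874984741211) 0.10661945409527401 [0.49624836 0.12790509] [0.60992741 0.2419044 ]
rack 888 0.12063755289409384 ((545.1698608398438, -188.76876831054688), (54.086795806884766, 169.89207458496094), 84.96405792236328) [ 0.54472962 -0.18866662]
base 2396 ((545.8407592773438, -187.5358123779297), (240.8432159423828, 245.5418701171875), 16.780223846435547)
```

Both pictures agree. The pot and carrier are at about (0.552, 0.185), with the bar grip along −26° and its top at 0.150. The rack centre is at about (0.545, −0.189), with the rails along −5°. First I turn the tool to line up with the grip.

>>> {"op": "servo_tool", "data": {
  "series": "0 0 0.07 0 0 0 0; 0 0 0.07 0 0 0 0; 0 0 0.07 0 0 0 0; 0 0 0.07 0 0 0 0; 0 0 0.07 0 0 0 0",
  "squeeze": 60
}}

```text
time: 2.2
tcp_pos: [0.1593, -0.5524, 0.2313]
ee_rot: [-3.141, 0.0, -0.469]
force: [0.1, 0.6, -0.4]
grip_width: 0.994
```

>>> {"op": "servo_tool", "data": {
  "series": "0 0 0 0.01 -0.5 0 0; 0 0 0 0.01 -0.5 0 0; 0 0 0 0.01 -0.5 0 0; 0 0 0 0.01 -0.5 0 0; 0 0 0 0.01 -0.5 0 0"
}}

```text
time: 2.7
tcp_pos: [0.2765, -0.3325, 0.2292]
ee_rot: [-3.14, 0.002, -0.483]
force: [0.5, -0.4, 1.2]
grip_width: 1.001
```

>>> {"op": "servo_tool", "data": {
  "series": "0 0 0 0.01 -0.5 0 0; 0 0 0 0.01 -0.5 0 0; 0 0 0 0.01 -0.5 0 0; 0 0 0 0.01 -0.5 0 0; 0 0 0 0.01 -0.5 0 0"
}}

```text
time: 3.2
tcp_pos: [0.395, -0.1122, 0.2308]
ee_rot: [-3.141, -0.003, -0.485]
force: [0.7, -1.2, -0.7]
grip_width: 1.004
```

>>> {"op": "servo_tool", "data": {
  "series": "0 0 0 0.01 -0.5 0 0; 0 0 0 0.01 -0.5 0 0; 0 0 0 0.01 -0.5 0 0; 0 0 0 0.01 -0.5 0 0; 0 0 0 0.01 -0.2 0 0"
}}

```text
time: 3.7
tcp_pos: [0.5011, 0.0849, 0.2322]
ee_rot: [-3.139, -0.007, -0.482]
force: [0.4, -0.1, -0.7]
grip_width: 0.997
```

>>> {"op": "servo_tool", "data": {
  "series": "0 0 -0.016 0 -0.45 0 0; 0 0 0 0 -0.45 0 0; 0 0 0 0 -0.2 0 0; 0 0 0 0 0 0 0; 0 0 0 0 0 0 0"
}}

```text
time: 4.2
tcp_pos: [0.5521, 0.1913, 0.2314]
ee_rot: [-3.14, -0.006, -0.442]
force: [-0.1, -0.6, -0.6]
grip_width: 0.999
```

```bash
python3 - <<'E'
from h import *
s=arm.state();print(s['tcp_pos'],s['ee_rot'])
f=arm.grab_frame('wrist');save(f,'w1');W=cloud(f,s).reshape(-1,3)
g=W[(W[:,2]>.143)&(W[:,2]<.158)&(np.hypot(W[:,0]-.552,W[:,1]-.185)<.06)]
print(len(g),np.median(g,0),cv2.minAreaRect((g[:,:2]*1000).astype(np.float32)))
c=W[(W[:,2]>.098)&(W[:,2]<.114)&(np.hypot(W[:,0]-.552,W[:,1]-.185)<.09)]
print(len(c),cv2.minEnclosingCircle((c[:,:2]*1000).astype(np.float32)))
E
```

```text
[0.5520613  0.19129192 0.23136935] [-3.14014458 -0.0063852  -0.44236254]
1670 [0.55263298 0.18217764 0.1510604 ] ((551.02490234375, 182.86444091796875), (16.031862258911133, 49.80000305175781), 63.410972595214844)
13701 ((551.0601806640625, 183.2976531982422), 57.64746856689453)
```

View pics/w1.png

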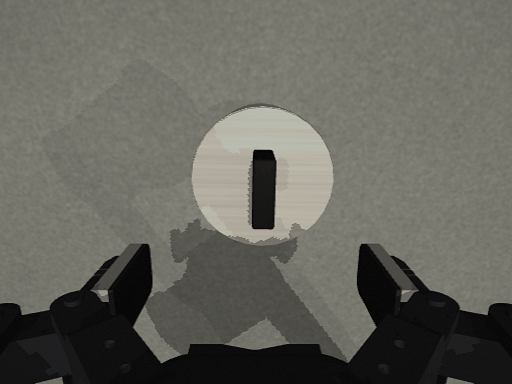

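Wrist view: the grip is upright at pixel (263, 190), midway between the fingers, with its axis at about −26.5°. I'll shift about 7 mm and descend.

>>> {"op": "servo_tool", "data": {
  "series": "0 0 0.0085 0.027 0.068 0 0; 0 0 0 0 0 0.3 0; 0 0 0 0 0 0.3 0; 0 0 0 0 0 0.3 0; 0 0 0 0 0 0 0"
}}

```text
time: 4.75
tcp_pos: [0.5518, 0.177, 0.1414]
ee_rot: [-3.138, -0.01, -0.471]
force: [-1.5, 0.8, 0.1]
grip_width: 1.0
```

>>> {"op": "servo_tool", "data": {
  "series": "-0.001 -0.005 -0.004 -0.03 -0.062 0 0; 0 0 0 0 0 0 0"
}}

```text
time: 4.95
tcp_pos: [0.5525, 0.1829, 0.1442]
ee_rot: [-3.139, -0.001, -0.464]
force: [1.2, 0.4, -0.4]
grip_width: 0.997
```

>>> {"op": "servo_tool", "data": {
  "series": "0 0 0 -0.01 0 0.16 0; 0 0 0 0 0 0.12 0; 0 0 0 0 0 0 0"
}}

```text
time: 5.25
tcp_pos: [0.5528, 0.1835, 0.1171]
ee_rot: [-3.137, -0.004, -0.464]
force: [-0.6, -0.5, 0.4]
grip_width: 0.997
```

>>> {"op": "servo_tool", "data": {
  "series": "0 0 0 -0.01 0 0.04 0; 0 0 0 0 0 0 0.5; 0 0 0 0 0 0 1; 0 0 0 0 0 0 1; 0 0 0 0 0 0 1"
}}

```text
time: 5.75
tcp_pos: [0.5521, 0.1843, 0.1134]
ee_rot: [-3.136, -0.005, -0.464]
force: [0.7, 0.7, 0.4]
grip_width: 0.334
```

>>> {"op": "servo_tool", "data": {
  "series": "0 0 0 0 0 0 1; 0 0 0 0 0 0 1"
}}

```text
time: 5.95
tcp_pos: [0.5522, 0.1842, 0.1138]
ee_rot: [-3.136, -0.005, -0.464]
force: [0.8, -0.3, -1.4]
grip_width: 0.18
```

>>> {"op": "servo_tool", "data": {
  "series": "0 0 0 0 0 0 1; 0 0 0 0 0 -0.08 1; 0 0 0 0 0 -0.06 1; 0 0 0 0 0 0 1; 0 0 0 0 0 0 1"
}}

```text
time: 6.45
tcp_pos: [0.552, 0.1842, 0.129]
ee_rot: [-3.136, -0.005, -0.464]
force: [-0.0, -0.7, -2.9]
grip_width: 0.18
```

```bash
python3 - <<'E'
from h import *
s=arm.state();print(s['tcp_pos'],s['ee_rot'],s['force'],s['ft_torque'],s['grip_width'])
f=arm.grab_frame('wrist');save(f,'w2')
print(arm.state()['force'])
E
```

```text
[0.55196366 0.18417904 0.12895127] [-3.13613967 -0.00485672 -0.46419357] [-0.02184678 -0.70231387 -2.92627533] [0.02956324 0.08102669 0.02894144] 0.17983206974398458
[-1.09759483 -0.20000057 -2.62239639]
```

View pics/w2.png

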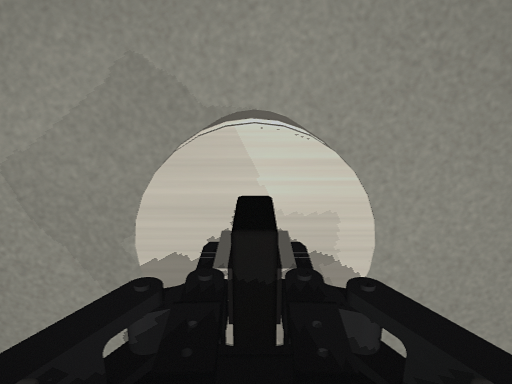

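The grip is held at pixel (255, 250), the cap is up 15 mm, and the weight reads about 2.8 N. I keep lifting until the foot catches.

>>> {"op": "servo_tool", "data": {
  "series": "0 0 0 0 0 -0.06 1; 0 0 0 0 0 -0.04 1; 0 0 0 0 0 -0.02 1; 0 0 0 0 0 0 1; 0 0 0 0 0 0 1"
}}

```text
time: 7.0
tcp_pos: [0.5516, 0.1841, 0.1411]
ee_rot: [-3.137, -0.004, -0.464]
force: [1.5, 0.1, -6.4]
grip_width: 0.183
```

The foot has met the guard: the pull went from 2.8 to 6.4 N at 27 mm of lift. Now I turn anticlockwise, bringing it to about 12° in the first call, which is still short of the 20° minimum.

>>> {"op": "servo_tool", "data": {
  "series": "0 0 -0.021 0 0 0 1; 0 0 -0.021 0 0 0 1; 0 0 -0.021 0 0 0 1; 0 0 -0.021 0 0 0 1; 0 0 -0.021 0 0 0 1"
}}

```text
time: 7.5
tcp_pos: [0.5503, 0.1831, 0.1392]
ee_rot: [-3.141, -0.001, -0.237]
force: [-0.1, -0.7, -5.7]
grip_width: 0.177
```

>>> {"op": "servo_tool", "data": {
  "series": "0 0 -0.01 0.012 -0.013 -0.02 1; 0 0 -0.01 0 0 -0.01 1; 0 0 -0.01 0 0 0 1; 0 0 -0.01 0 0 -0.005 1; 0 0 0 0 0 0 1"
}}

```text
time: 8.0
tcp_pos: [0.5511, 0.1837, 0.1419]
ee_rot: [3.14, 0.001, -0.148]
force: [0.3, -1.6, -6.4]
grip_width: 0.182
```

>>> {"op": "servo_tool", "data": {
  "series": "0 0 -0.01 0 0 0 1; 0 0 -0.01 0 0 0 1; 0 0 -0.01 0 0 0 1; 0 0 -0.01 0 0 0 1; 0 0 0 0 0 0 1"
}}

```text
time: 8.5
tcp_pos: [0.5509, 0.1836, 0.1417]
ee_rot: [3.14, 0.002, -0.057]
force: [-0.4, -0.7, -7.6]
grip_width: 0.18
```

>>> {"op": "servo_tool", "data": {
  "series": "0 0 -0.01 0 0 0 1; 0 0 -0.01 0 0 0 1; 0 0 -0.01 0 0 0 1; 0 0 -0.01 0 0 0 1; 0 0 0 0 0 0 1"
}}

```text
time: 9.0
tcp_pos: [0.551, 0.1835, 0.1417]
ee_rot: [3.14, 0.002, 0.034]
force: [0.1, -1.7, -7.4]
grip_width: 0.18
```

Now 28.5° turned, with the pull still on.

>>> {"op": "servo_tool", "data": {
  "series": "0 0 -0.01 0 0 0 1; 0 0 -0.01 0 0 0 1; 0 0 -0.01 0 0 0 1; 0 0 -0.01 0 0 0 1; 0 0 0 0 0 0 1"
}}

```text
time: 9.5
tcp_pos: [0.551, 0.1836, 0.1418]
ee_rot: [3.141, 0.002, 0.125]
force: [-0.2, -1.1, -6.4]
grip_width: 0.179
```

>>> {"op": "servo_tool", "data": {
  "series": "0 0 -0.01 0 0 0 1; 0 0 -0.01 0 0 0 1; 0 0 -0.01 0 0 0 1; 0 0 -0.01 0 0 0 1; 0 0 0 0 0 0 1"
}}

```text
time: 10.0
tcp_pos: [0.5511, 0.1836, 0.1419]
ee_rot: [3.141, 0.002, 0.217]
force: [0.6, -1.6, -7.8]
grip_width: 0.176
```

>>> {"op": "servo_tool", "data": {
  "series": "0 0 -0.01 0 0 0 1; 0 0 -0.01 0 0 0 1; 0 0 -0.01 0 0 0 1; 0 0 -0.01 0 0 0 1; 0 0 0 0 0 0 1"
}}

```text
time: 10.5
tcp_pos: [0.5519, 0.1842, 0.1431]
ee_rot: [3.142, -0.001, 0.308]
force: [-0.4, 0.3, -3.5]
grip_width: 0.178
```

The pull vanished, from 7.8 to 3.5 N, at about 44° of turn. I'll turn a touch further to leave the slot's edge and draw up a little to check.

>>> {"op": "servo_tool", "data": {
  "series": "0 0 -0.01 0 0 0 1; 0 0 -0.01 0 0 0 1; 0 0 0 0 0 -0.03 1; 0 0 0 0 0 -0.03 1; 0 0 0 0 0 0 1"
}}

```text
time: 11.0
tcp_pos: [0.5521, 0.1844, 0.1501]
ee_rot: [3.142, -0.002, 0.354]
force: [0.1, 0.0, -2.5]
grip_width: 0.176
```

```bash
python3 - <<'E'
from h import *
for i in range(2):
    s=arm.state();print(s['tcp_pos'],s['ee_rot'],s['force'],s['ft_torque']);arm.grab_frame('wrist')
E
```

```text
[0.55207626 0.18439774 0.15012742] [ 3.14155104e+00 -2.19469477e-03  3.54015817e-01] [ 0.09115849  0.04807313 -2.53955083] [ 0.0095321   0.01697495 -0.00446066]
[0.55203182 0.18436902 0.14991146] [ 3.14154345e+00 -2.03164498e-03  3.53988686e-01] [-0.2250086  -0.50700072 -1.84018616] [0.01118243 0.02836895 0.00407358]
```

Only the weight is left at 36 mm of lift, so the foot is through the guard. Drawing it out.

>>> {"op": "servo_tool", "data": {
  "series": "0 0 0 0 0 -0.1 1; 0 0 0 0 0 -0.15 1; 0 0 0 0 0 -0.2 1; 0 0 0 0 0 -0.2 1; 0 0 0 0 0 -0.2 1"
}}

```text
time: 11.6
tcp_pos: [0.5508, 0.1841, 0.2393]
ee_rot: [-3.141, 0.001, 0.354]
force: [0.2, -0.1, -2.4]
grip_width: 0.177
```

>>> {"op": "servo_tool", "data": {
  "series": "0 0 0 0 0 -0.2 1; 0 0 0 0 0 -0.2 1; 0 0 0 0 0 -0.1 1; 0 0 0 0 0 0 1; 0 0 0 0 0 0 1"
}}

```text
time: 12.1
tcp_pos: [0.5511, 0.1842, 0.299]
ee_rot: [3.141, -0.007, 0.354]
force: [1.2, 0.1, -2.6]
grip_width: 0.186
```

```bash
python3 - <<'E'
from h import *
s=arm.state();print(s['tcp_pos'],s['ee_rot'],s['force'],s['ft_torque'],s['grip_width'])
f=arm.grab_frame('scene');save(f,'s3')
x,y=250,180
i=f['img'][180:330,260:440];cv2.imwrite('pics/s3c.png',cv2.resize(i,None,fx=4,fy=4,interpolation=cv2.INTER_CUBIC)[:,:,::-1])
for l in ['carrier_cap','carrier_foot','carrier_grip']: print(l,arm.landmark_of(f,l)[:2])
E
```

```text
[0.55111932 0.18417264 0.29902615] [ 3.14077072 -0.00670695  0.35353346] [ 1.21089968  0.1351547  -2.64054352] [-0.00202797  0.01946929  0.01747797] 0.18607363319955506
carrier_cap [{'point': [224.1, 363.9], 'confidence': 0.56}]
carrier_foot [{'point': [248.6, 356.0], 'confidence': 0.77}]
carrier_grip [{'point': [210.6, 368.7], 'confidence': 0.62}, {'point': [161.2, 257.1], 'confidence': 0.15}]
```

View pics/s3c.png

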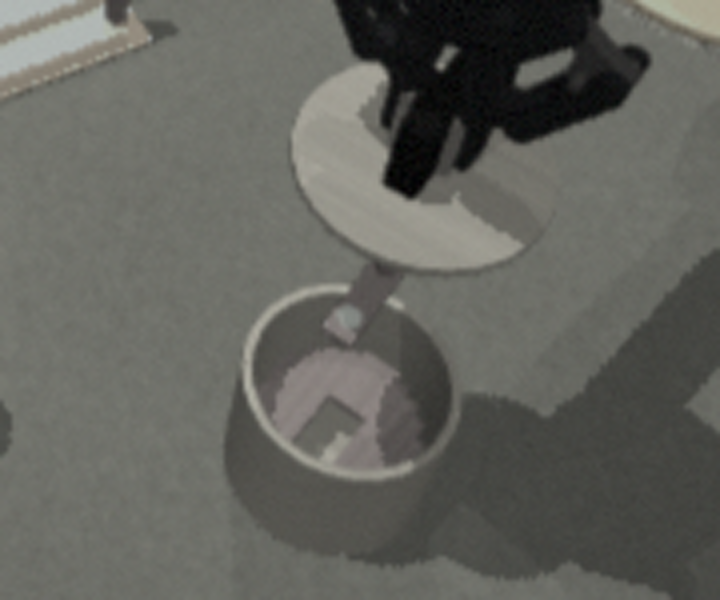

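The picture shows the stem and foot hanging clear above the open pot (foot near crop (345, 325)), with the guard's slot in view below. I turn to the rail direction (−5°) and carry it to the rack.

>>> {"op": "servo_tool", "data": {
  "series": "0 -0.003 0.055 0 0 0 1; 0 0 0.055 0 0 0 1; 0 0 0.055 0 0 0 1; 0 0 0.045 0 0 0 1; 0 0 0 0 0 0 1"
}}

```text
time: 12.8
tcp_pos: [0.5503, 0.184, 0.2946]
ee_rot: [3.139, 0.006, -0.103]
force: [-0.2, -0.3, -2.9]
grip_width: 0.18
```

>>> {"op": "servo_tool", "data": {
  "series": "0 0 0 0.01 0.15 0 1; 0 0 0 0.02 0.3 0 1; 0 0 0 0.025 0.35 0 1; 0 0 0 0.025 0.35 0 1; 0 0 0 0.025 0.35 0 1"
}}

```text
time: 13.3
tcp_pos: [0.5452, 0.0301, 0.2927]
ee_rot: [3.139, 0.009, -0.082]
force: [1.0, 0.2, -2.9]
grip_width: 0.18
```

>>> {"op": "servo_tool", "data": {
  "series": "0 0 0 0.025 0.35 0 1; 0 0 0 0.025 0.35 0 1; 0 0 0 0.025 0.35 0 1; 0 0 0 0.025 0.35 0 1; 0 0 0 0.01 0.2 0 1"
}}

```text
time: 13.8
tcp_pos: [0.5407, -0.1416, 0.292]
ee_rot: [3.138, 0.011, -0.069]
force: [0.4, 0.6, -2.4]
grip_width: 0.179
```

>>> {"op": "servo_tool", "data": {
  "series": "0.0017 0.005 0.0085 0.04 0.25 0 1; 0 0 0 0.02 0.12 0 1; 0 0 0 0 0 0 1; 0 0 0 0 0 0 1; 0 0 0 0 0 0 1"
}}

```text
time: 14.3
tcp_pos: [0.5419, -0.184, 0.2909]
ee_rot: [-3.141, 0.003, -0.081]
force: [0.8, 0.6, -3.0]
grip_width: 0.176
```

```bash
python3 - <<'E'
from h import *
s=arm.state();print(s['tcp_pos'],s['ee_rot'],s['force'])
for n in ['scene','top','wrist']:
    f=arm.grab_frame(n);save(f,n+'4');W=cloud(f,s).reshape(-1,3)
    w=W[np.hypot(W[:,0]-.545,W[:,1]+.19)<.12]
    t=w[(w[:,2]>.112)&(w[:,2]<.13)]
    if len(t)>30: print(n,'rack',len(t),np.median(t[:,2]),cv2.minAreaRect((t[:,:2]*1000).astype(np.float32)))
    st=w[(w[:,2]>.19)&(w[:,2]<.275)&(np.hypot(w[:,0]-.545,w[:,1]+.19)<.08)]
    if len(st): print('stem',len(st),np.median(st,0),st.min(0),st.max(0))
    if n!='wrist':
        i=f['img'][110:300,180:340];cv2.imwrite('pics/%s4c.png'%n,cv2.resize(i,None,fx=3,fy=3,interpolation=cv2.INTER_CUBIC)[:,:,::-1])
    for l in ['carrier_foot','rack_top']: print(l,arm.landmark_of(f,l)[:1])
E
```

```text
[ 0.54188579 -0.18395462  0.29088231] [-3.14109878e+00  2.66348986e-03 -8.09567570e-02] [ 0.81564468  0.56565482 -3.03824989]
scene rack 641 0.11915502791787802 ((543.4285888671875, -189.8681182861328), (59.11861801147461, 173.0538330078125), 84.02326965332031)
stem 152 [ 0.55220547 -0.18244192  0.19464943] [ 0.53208804 -0.19692392  0.19010387] [ 0.58584447 -0.17582822  0.23422663]
carrier_foot [{'point': [144.0, 261.5], 'confidence': 0.56}]
rack_top [{'point': [165.0, 255.3], 'confidence': 0.9}]
top rack 49 0.12065439581199744 ((468.2062072753906, -180.51637268066406), (51.115718841552734, 18.063161849975586), 78.74594116210938)
carrier_foot []
rack_top []
wrist rack 1546 0.12092996248961269 ((603.66748046875, -197.00180053710938), (53.57866287231445, 48.479835510253906), 84.38185119628906)
carrier_foot []
rack_top []
```

View pics/scene4c.png

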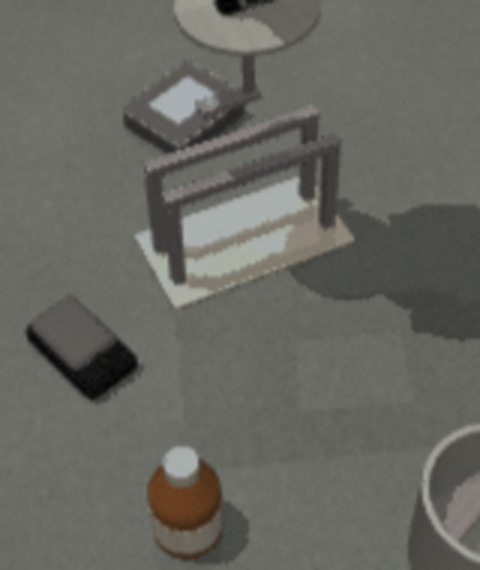

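View pics/wrist4.png

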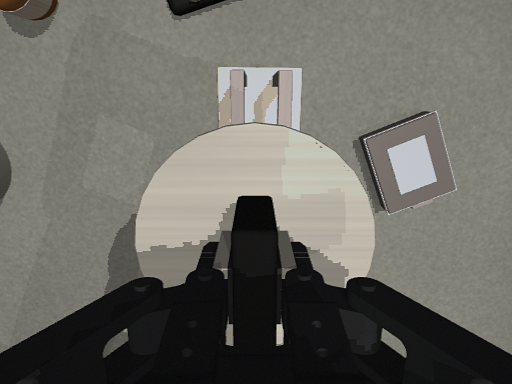

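The foot (scene crop ≈ (235, 98)) hangs along the rails, pointing outward. Next I measure the rail centreline against the tool.

```bash
python3 - <<'E'
from h import *
for n in ['wrist','scene']:
    s=arm.state();f=arm.grab_frame(n);W=cloud(f,s).reshape(-1,3)
    w=W[np.hypot(W[:,0]-.545,W[:,1]+.19)<.12]
    t=w[(w[:,2]>.116)&(w[:,2]<.126)][:,:2]
    # rotate into rail-frame guesses
    for a in (-.081,-.09,-.1):
        c,q=np.cos(a),np.sin(a);d=t-s['tcp_pos'][:2]
        v=-q*d[:,0]+c*d[:,1]; u=c*d[:,0]+q*d[:,1]
        mid=(np.percentile(v,1)+np.percentile(v,99))/2
        A=v[v>mid];B=v[v<mid]
        o=[n,a,'cent',np.median(A),np.median(B),(np.median(A)+np.median(B))/2,'inner',np.percentile(A,2),np.percentile(B,98),'outer',np.percentile(A,98),np.percentile(B,2)]
        o+=['slope',np.polyfit(u[v>mid],A,1)[0],np.polyfit(u[v<mid],B,1)[0]]
        print(*[x if isinstance(x,str) else round(float(x),4) for x in o])
E
```

```text
wrist -0.081 cent 0.0135 -0.0284 -0.0074 inner 0.0079 -0.0226 outer 0.0191 -0.0342 slope -0.0052 0.0016
wrist -0.09 cent 0.0139 -0.0278 -0.0069 inner 0.0086 -0.0219 outer 0.0198 -0.0337 slope 0.0032 0.01
wrist -0.1 cent 0.0145 -0.0272 -0.0063 inner 0.0092 -0.0212 outer 0.0206 -0.033 slope 0.0125 0.0193
scene -0.081 cent 0.0166 -0.0259 -0.0046 inner 0.0085 -0.02 outer 0.0217 -0.0334 slope -0.0067 -0.0021
scene -0.09 cent 0.0167 -0.0258 -0.0045 inner 0.0085 -0.02 outer 0.0219 -0.0335 slope 0.0023 0.0068
scene -0.1 cent 0.0169 -0.0257 -0.0044 inner 0.0086 -0.0196 outer 0.0222 -0.0338 slope 0.0122 0.0168
```

>>> {"op": "servo_tool", "data": {
  "series": "0 0 0 0.02 0.06 0 1; 0 0 0 0 0 0.15 1; 0 0 0 0 0 0.15 1; 0 0 0 0 0 0.1 1; 0 0 0 0 0 0 1"
}}

```text
time: 15.35
tcp_pos: [0.5433, -0.1915, 0.2466]
ee_rot: [-3.141, 0.003, -0.083]
force: [-0.9, -0.2, -2.8]
grip_width: 0.181
```

```bash
python3 - <<'E'
from h import *
for n in ['wrist','scene']:
    s=arm.state();print(s['tcp_pos'],s['ee_rot'],s['force']);f=arm.grab_frame(n);W=cloud(f,s).reshape(-1,3)
    w=W[np.hypot(W[:,0]-.545,W[:,1]+.19)<.12]
    t=w[(w[:,2]>.116)&(w[:,2]<.126)][:,:2]
    a=s['ee_rot'][2];c,q=np.cos(a),np.sin(a);d=t-s['tcp_pos'][:2]
    v=-q*d[:,0]+c*d[:,1]
    mid=(np.percentile(v,1)+np.percentile(v,99))/2
    A=v[v>mid];B=v[v<mid]
    print(n,(np.median(A)+np.median(B))/2,(np.percentile(A,98)+np.percentile(B,2))/2)
save(f,'s5');i=f['img'][110:230,180:340];cv2.imwrite('pics/s5c.png',cv2.resize(i,None,fx=4,fy=4,interpolation=cv2.INTER_CUBIC)[:,:,::-1])
E
```

```text
[ 0.54325736 -0.19153298  0.24664968] [-3.14092306  0.00339746 -0.0827516 ] [-0.93292407 -0.17570588 -2.76646753]
wrist -0.00042238178709226755 -0.00041921783324800135
[ 0.5434009  -0.19160282  0.24744449] [-3.14121503e+00  2.77286477e-03 -8.26604768e-02] [-0.17297846  0.21151804 -2.69303677]
scene 0.0032485015489383783 0.001533755003971158
```

View pics/s5c.png

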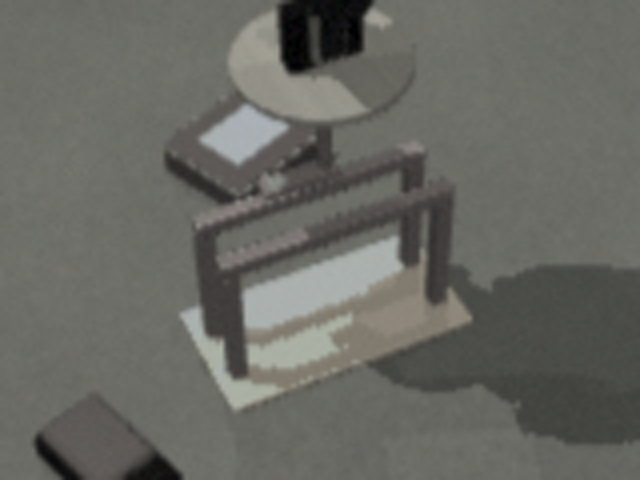

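The centreline is within 2 mm in both cameras. I lower slowly and watch the force.

>>> {"op": "servo_tool", "data": {
  "series": "0 0 0 0 -0.005 0.1 1; 0 0 0 0 0 0.1 1; 0 0 0 0 0 0.1 1; 0 0 0 0 0 0.1 1; 0 0 0 0 0 0 1"
}}

```text
time: 15.95
tcp_pos: [0.5439, -0.1912, 0.2056]
ee_rot: [3.141, 0.0, -0.082]
force: [0.3, 0.9, -3.1]
grip_width: 0.181
```

>>> {"op": "servo_tool", "data": {
  "series": "0 0 0 0 0 0.15 1; 0 0 0 0 0 0.15 1; 0 0 0 0 0 0.15 1; 0 0 0 0 0 0.08 1; 0 0 0 0 0 0 1"
}}

```text
time: 16.45
tcp_pos: [0.5441, -0.1913, 0.1501]
ee_rot: [3.141, -0.0, -0.082]
force: [-1.6, 0.7, -3.1]
grip_width: 0.181
```

```bash
python3 - <<'E'
from h import *
s=arm.state();print(s['tcp_pos'],s['ee_rot'],s['force']);f=arm.grab_frame('scene')
save(f,'s6');i=f['img'][110:230,180:340];cv2.imwrite('pics/s6c.png',cv2.resize(i,None,fx=4,fy=4,interpolation=cv2.INTER_CUBIC)[:,:,::-1])
E
```

```text
[ 0.54406835 -0.19128098  0.15014379] [ 3.14077359e+00 -2.33611243e-04 -8.24692674e-02] [-1.582988    0.66424689 -3.09311117]
```

View pics/s6c.png

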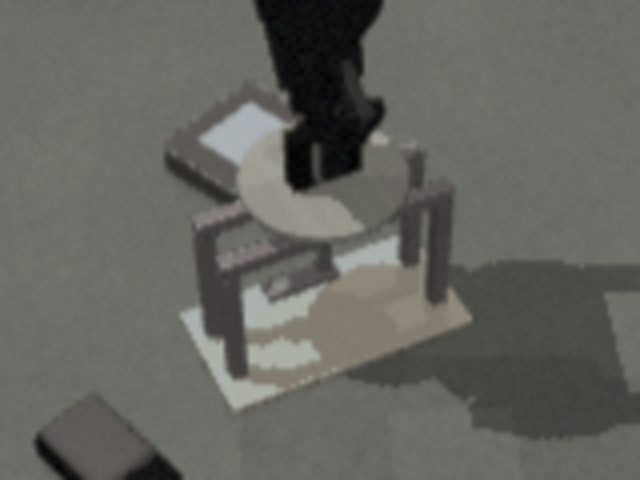

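The stem and foot are between the rails (foot at crop (300, 280)), with the cap about 16 mm above them. I'll lower the rest gently.

>>> {"op": "servo_tool", "data": {
  "series": "0 0 0 0 0 0.06 1; 0 0 0 0 0 0.05 1; 0 0 0 0 0 0.03 1; 0 0 0 0 0 0 1; 0 0 0 0 0 0 1"
}}

```text
time: 17.0
tcp_pos: [0.5451, -0.1918, 0.1375]
ee_rot: [3.139, -0.003, -0.082]
force: [-0.3, -1.3, -3.7]
grip_width: 0.176
```

>>> {"op": "servo_tool", "data": {
  "series": "0 0 0 0 0 0.02 1; 0 0 0 0 0 0.015 1; 0 0 0 0 0 0 1"
}}

```text
time: 17.3
tcp_pos: [0.5452, -0.1919, 0.1341]
ee_rot: [3.139, -0.004, -0.082]
force: [-0.6, -0.2, -2.6]
grip_width: 0.179
```

>>> {"op": "servo_tool", "data": {
  "series": "0 0 0 0 0 0.01 1; 0 0 0 0 0 0.01 1; 0 0 0 0 0 0 1"
}}

```text
time: 17.6
tcp_pos: [0.5454, -0.1921, 0.1341]
ee_rot: [3.138, -0.006, -0.082]
force: [0.2, 0.8, -3.5]
grip_width: 0.183
```

>>> {"op": "servo_tool", "data": {
  "series": "0 0 0 0 0 0.03 1; 0 0 0 0 0 0 1; 0 0 0 0 0 0 1"
}}

```text
time: 17.9
tcp_pos: [0.546, -0.1926, 0.1345]
ee_rot: [3.137, -0.009, -0.083]
force: [-0.4, -0.4, -2.1]
grip_width: 0.182
```

>>> {"op": "servo_tool", "data": {
  "series": "0 0.004 0 0 0 0.03 1; 0 0 0 0 0 0.03 1"
}}

```text
time: 18.1
tcp_pos: [0.5467, -0.1929, 0.1334]
ee_rot: [3.135, -0.022, -0.082]
force: [-27.2, 10.8, 57.6]
grip_width: 0.182
```

```bash
python3 - <<'E'
from h import *
for i in range(3):
    s=arm.state();print(s['tcp_pos'],s['ee_rot'],s['force'],s['ft_torque'],s['joint_pos']);f=arm.grab_frame('scene')
save(f,'s7');i=f['img'][110:230,180:340];cv2.imwrite('pics/s7c.png',cv2.resize(i,None,fx=4,fy=4,interpolation=cv2.INTER_CUBIC)[:,:,::-1])
E
```

```text
[ 0.54666679 -0.19287809  0.13339461] [ 3.1350068  -0.02151355 -0.08205842] [-27.20273419  10.7976497   57.61406828] [2.36873255 4.58604534 0.131184  ] [-0.47325052  0.19706636  1.5838802   0.0021723   1.33824725  1.17919812]
[ 0.54661559 -0.19286195  0.1334086 ] [ 3.13495736 -0.02139465 -0.08202332] [-18.77473458   7.03510477  41.44130491] [1.71235781 3.21994721 0.13834321] [-0.47321501  0.19701424  1.58391157  0.00207868  1.33835902  1.17921936]
[ 0.54663268 -0.19287868  0.13341798] [ 3.1349388  -0.02139687 -0.08204534] [-18.30888992   7.60986742  41.92028467] [1.72770933 3.25748392 0.15611551] [-0.47321799  0.19704653  1.58385321  0.00206148  1.33837592  1.17924242]
```

View pics/s7c.png

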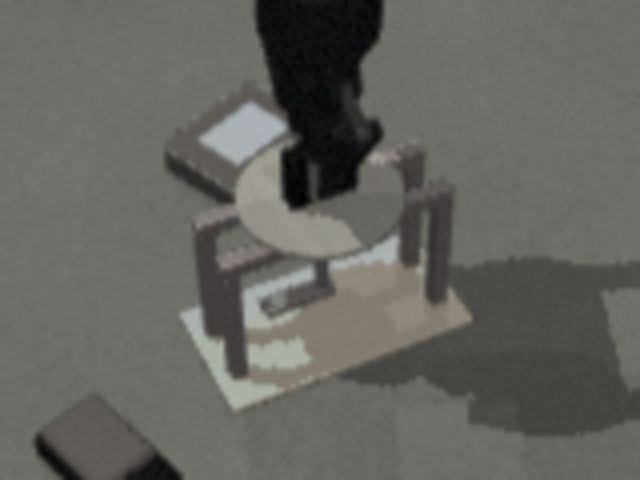

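The cap now rests on the rails and is being pressed. I ease off and level the tool before opening.

>>> {"op": "servo_tool", "data": {
  "series": "0.003 -0.01 0 0 0 -0.01 1; 0 0 0 0 0 0 1"
}}

```text
time: 18.45
tcp_pos: [0.5466, -0.1929, 0.1352]
ee_rot: [3.141, -0.002, -0.082]
force: [-0.6, -0.3, -1.9]
grip_width: 0.183
```

Level, with a gap of about 1 mm at most. Opening.

>>> {"op": "servo_tool", "data": {
  "series": "0 0 0 0 0 0.006 1; 0 0 0 0 0 0 0.75; 0 0 0 0 0 0 0.6; 0 0 0 0 0 0 0.4; 0 0 0 0 0 0 0.4"
}}

```text
time: 18.95
tcp_pos: [0.5464, -0.1927, 0.1329]
ee_rot: [3.141, -0.002, -0.082]
force: [-0.2, -0.3, 0.1]
grip_width: 0.6
```

>>> {"op": "servo_tool", "data": {
  "series": "0 0 0 0 0 -0.1 0.4; 0 0 0 0 0 -0.2 0.4; 0 0 0 0 0 -0.3 0.4; 0 0 0 0 0 -0.4 0.4; 0 0 0 0 0 -0.4 0.4"
}}

```text
time: 19.45
tcp_pos: [0.5444, -0.1917, 0.2749]
ee_rot: [-3.139, 0.006, -0.082]
force: [0.2, -0.8, 0.8]
grip_width: 0.596
```

>>> {"op": "servo_tool", "data": {
  "series": "0 0 0 -0.2 0 0 0.4; 0 0 0 -0.4 0 0 0.4; 0 0 0 -0.4 0 0 0.4; 0 0 0 0 0 0 0.4; 0 0 0 0 0 0 0.4"
}}

```text
time: 19.95
tcp_pos: [0.4431, -0.1838, 0.2856]
ee_rot: [3.138, -0.007, -0.082]
force: [0.3, -0.6, 0.4]
grip_width: 0.599
```

```bash
python3 - <<'E'
from h import *
s=arm.state();print(s['tcp_pos'],s['ee_rot'],s['force'],np.abs(s['qvel']).max())
for n in ['scene','top']:
    f=arm.grab_frame(n);save(f,n+'8');W=cloud(f)
    w=W.reshape(-1,3);w=w[np.hypot(w[:,0]-.545,w[:,1]+.19)<.08]
    c=w[(w[:,2]>.122)&(w[:,2]<.132)];g=w[(w[:,2]>.16)&(w[:,2]<.178)]
    if len(c)>50:
        A=np.c_[c[:,:2],np.ones(len(c))];print(n,'cap',len(c),np.median(c[:,2]),cv2.minEnclosingCircle((c[:,:2]*1000).astype(np.float32)),'slopes',np.linalg.lstsq(A,c[:,2],rcond=None)[0][:2])
    if len(g)>10: print('grip',np.median(g,0),cv2.minAreaRect((g[:,:2]*1000).astype(np.float32)))
    for l in ['mouse','bottle','slidebox']:
        m=arm.silhouettes(f,l)[:1]
        if m: print(l,np.nanmedian(W[m[0]['pixels']],0).round(4))
    if n=='scene':
        i=f['img'][110:230,180:340];cv2.imwrite('pics/s8c.png',cv2.resize(i,None,fx=4,fy=4,interpolation=cv2.INTER_CUBIC)[:,:,::-1])
E
```

```text
[ 0.44308366 -0.18378261  0.28558822] [ 3.13823857 -0.00716031 -0.08155004] [ 0.25421625 -0.60242117  0.3994013 ] 0.04395748860953915
scene cap 781 0.12614106898945598 ((545.8539428710938, -203.78399658203125), 75.29476165771484) slopes [-0.00186388 -0.00300672]
grip [ 0.546847   -0.18943268  0.16911473] ((545.424560546875, -191.94940185546875), (17.315462112426758, 49.57768630981445), 88.36321258544922)
mouse [ 0.7403 -0.1349  0.0285]
bottle [0.7429 0.0613 0.0695]
slidebox [ 0.5242 -0.3702  0.0302]
top cap 1737 0.1267187809344028 ((550.0128784179688, -184.4514923095703), 72.11572265625) slopes [-0.00020966 -0.00118382]
grip [ 0.54566207 -0.19186542  0.17050082] ((546.668212890625, -191.826171875), (16.1273250579834, 48.36077880859375), 85.11753845214844)
mouse [ 0.7343 -0.1443  0.0305]
bottle [0.7297 0.0423 0.0726]
slidebox [ 0.512  -0.3654  0.0308]
```

View pics/s8c.png

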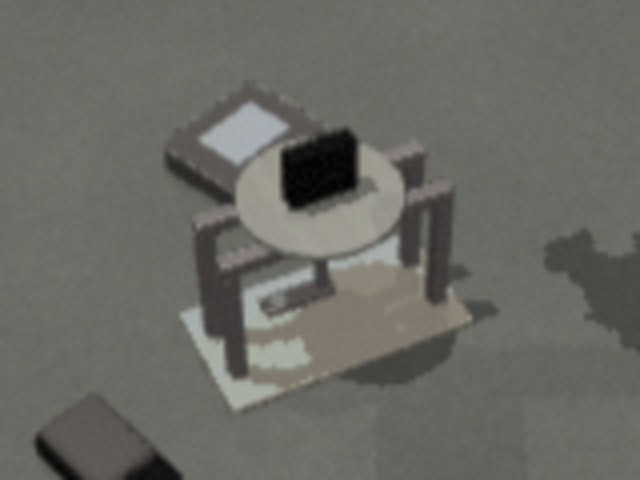

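The cap lies flat on both rails at 0.126, with slopes under 0.003 rad. The grip is at (0.546, −0.192), within 3 mm of the centre line, and the bystanders have not moved. Handing in.

```bash
python3 -c "
from h import *
print(arm.sign_off(), arm.state()['time'])"
```

```text
the job is handed in; nothing more can be done
the job is handed in; nothing more can be done
```

The specimen carrier is hanging on the rack, let go, and the job is handed in at about 20 s of the 61 s allowed; no verdict is reported.

**What I did:**
- I gripped the black bar and lifted until the foot caught the guard at 27 mm. The pull rose from about 2.8 N to 6.4 N.
- I turned it anticlockwise. At about 44° the pull dropped back to the weight, and I drew the foot out clear of the pot.
- I carried it to the rack, lowered it between the rails and let go.

**Last checks:**
- **Cap:** its top is at 0.126 m, as expected for a 6 mm cap on the 0.120 m rails. The measured slope is 0.003 rad or less.
- **Position:** the grip is about 2 mm from the middle of the rails' length and within about 3 mm of the centre line.
- **Picture:** it shows the stem and foot between the rails and the gripper well clear.
- **Bystanders:** the mouse and bottle read within 2 mm of the start in both cameras. The top camera says the same for the slide box. The scene camera reads it about 11 mm off, but the carrier now partly hides it in that view.

**What went less well:**
- While seating the cap I pressed too hard: the wrist force read 58 N, settling to about 42 N, against the 120 N limit. The tool also tilted about 0.02 rad. I eased off and levelled it before opening.
- That press went through the fingers and the carrier, not the gripper's body, so I don't expect the 40 N body limit to apply. I had no way to confirm that.

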